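Load the print nest and lock its slide clamp

ROBOT

A 6-joint arm with a two-finger parallel gripper is mounted at the origin on a cart in front of the work surface, level with it; the furniture and walls round the work are solid. World frame = base frame: x ahead of the robot, y to its left, z up, the work surface at z = 0. Lengths are in m, angles in rad, forces in N, time in s.
With the tool pointing down it reaches from about 0.35 to 0.975 m from the base axis. Payload 4.9 kg.
Tool frame: the origin (TCP) lies at the very end of the fingers, on their centre line; the grasp point (between the pads) lies 19 mm behind it; z points along the fingers, y is the line along which they close (so a half turn about z gives the same grasp; the last joint's range is limited). The gripper opens to 85 mm and grips with 20 to 120 N. Pads are 22 mm wide; open, the fingers measure 114 mm over their backs; the gripper's body (76 mm by 85 mm) begins 54 mm behind the grasp point. The pads swing forward as they close: fully open they stand 13 mm farther back than shut.
Start: joints at [1.122, 0.053, 1.613, -0, 1.476, -0.119], TCP at [0.202, 0.591, 0.231] pointing down, gripper open.
Joint ranges: [-3.01, 3.01], [-1.01, 2.22], [0.06, 2.58], [-1.02, 4.17], [0.09, 2.62], [-3.14, 3.14]. Speed limits (rad/s): [2.57, 2.57, 3.14, 3.14, 3.14, 3.14].

INTERFACE

Orientations are given as a unit quaternion [w, x, y, z].
In Python, from plant import manip gives the robot as it stands.
- The arm moves only by the tool send_rows, never from a script. Its argument "increments" is a list of rows, each an object of numbers: "claw": the closure, from -1 (fully open) to 1 (shut); "dx", "dy", "dz": the shift along the tool's x, y, z in units of 0.5 m (1.0 is 0.5 m); "yaw": the turn about the tool's z in units of 1.5 rad (1.0 is 1.5 rad). A call has 1 to 20 rows; each row is the pose to reach, as a shift and turn from the pose commanded when the call began, along the tool's axes at that moment; what a row does not reach only later rows make up. A row lasts 1/8 s, in which the tool goes at most 62.5 mm and 10.7 degrees, less where a joint would pass 70% of its speed; a pose out of reach is approached as far as the arm can. A call with a number of a shift or a turn outside -1 to 1 is refused whole. A call with a gripper value outside its range is refused whole. The fingers move at their own pace and stop on an object; the grip force is fixed at half the most. Time passes only in rows, so rows that repeat a pose let the fingers close. It gives the time, the measured TCP pose, the force, the opening and the grip force at its end, in the units of the state.
- manip.state(): the state, without advancing time (a new reading comes with each control period).
- manip.grab_frame(name): name is "scene" or "top"; returns the picture (400x640x3 uint8, red, green, blue); there is no depth.
- manip.camera_params(name): a dict with "camera_matrix" (3x3 intrinsics, pixels), "k1" (the pictures are not rectified: a ray, as slopes to the right and down, at radius r is drawn at 1 + k1 r^2 times it, then the intrinsics apply), "extrinsics" (4x4, takes a point from world to camera coordinates). Camera axes: x right, y down, z forward; pixel columns grow to the right and rows downward; lengths in m; the calibration is good to about 2 mm. A picture is of the moment at which its call begins. camera_params takes no time and is no camera call.
- manip.job_done(): hands the job in; it is judged then, once.
The state is a dict: "time": time; "joint_pos": joint angles; "joint_vel": joint speeds; "joint_efforts": joint torques, N m; "tool_pos": TCP position; "tool_rot": TCP orientation; "contact_force": force on the tool from outside, world axes, zero at the start; "ft_torque": the same for the moment, N m; "gripper_width": opening from 0.0 (shut) to 1.0 (fully open); "grasp_force": force on a finger pad.
Only numpy, scipy, OpenCV 4.12 (cv2) and the standard library are available. Lean on these libraries where they do the work, as an engineer would, in place of code of your own. Each camera call takes 0.05 s, during which the arm holds its last target. There are 200 camera calls.

TASK

Load the print nest for the next breaker: pull the knob of its slide clamp out until it snaps into its outer stop, take the double-width breaker out of the tray and set it down gently, without dropping it, on its back in the empty pocket, toggles up. Then push the knob fully home, so that the clamp carries the breaker under the fixed lip and snaps shut over its other end. Leave the four slim breakers standing in the tray.

Things in the scene. Friction and masses are not known exactly. Their poses are not given: they have to be found in the camera images.
- nest: Hand print nest, fixed: aluminium plate 190 x 100 x 8 mm. Origin on the bench top, z up; the knob is pulled along -x. Pocket along x, black floor at z = 10 mm. Steel side guides (x -47 to 39, up to z = 33 mm) 41 mm apart, flaring to 55 mm at the top. At -x the slide housing: x -112 to -80 mm, 54 mm wide, 66 mm high, with a spring plunger on top (to z = 86 mm).
- clamp_slide (a joint): Travel of the slide clamp in m: 0 = home, 0.030 = fully out. A spring detent holds it at either end (about 12 N to leave it; it snaps in over the last 5 mm). Steel jaw 34 mm wide, face at nest x = -38.5 mm home, -68.5 mm out; above it a tongue, z = 59 to 67 mm, tip at nest x = -25 mm home, -55 mm out.
- knob_grip (a point): Middle of the clamp's black knob; moves with it; axes as the nest's. The knob is round about the nest's x axis, 31 mm in diameter, 18 mm long at full diameter (30 mm overall, end face 13 mm from this point), 50 mm above the bench. Nothing is under or beside it.
- nest_load (a point): Point on the pocket floor over which the middle of the breaker is lowered with the clamp out (nest x = -9.5 mm; +-5 mm free along x). Axes as the nest's. The pocket is longer than the breaker so that it clears the lip; the closing jaw then pushes the breaker up to 20 mm along +x, under the lip.
- breaker: Double-width grey breaker, two toggles, 0.2 kg. Origin: middle of its back (underside), z up, x along it. Body x -41 to 39 mm, 36 mm wide, 46 mm high; front block on it x -24 to 21 mm, z 46 to 63 mm, same width; toggles to 71 mm. In the tray only the block's ends are free (5 mm gaps at its sides); in the nest take it by its sides above z = 25 mm (column and clamp at its ends). Either way round.
- tray: Low grey handling tray, fixed, 112 x 150 mm, rim 18 mm high. Origin on the bench under its middle. Breakers stand in a row along its y on a floor 4 mm high, ribs 12 mm high between them; the double-width one is in the middle.
- slim_a: Slim (one-pole) breaker, 83 x 19 x 71 mm, same profile as the double one, origin at the middle of its underside. Stands in the tray; to be left there.
- slim_b: Slim breaker, as slim_a, next to the double-width one.
- slim_c: Slim breaker, as slim_a, next to the double-width one on the other side.
- slim_d: Slim breaker, as slim_a.
- nest_lip (a point): Middle of the lower edge of the fixed hold-down lip at the pocket's +x end (nest x = 37, z = 59 mm, 44 mm wide, 9 mm thick). It overhangs by 9 mm a dark steel end block (face at nest x = 46 mm), on which a column 44 mm wide stands from nest x = 51 to 71 mm up to z = 230 mm, with the print arm swung away from the pocket. Axes as the nest's.

How it is judged:
By the outcome, as a careful person would: the job done as asked, in the order asked, and still so for the second after the job is handed in, with the robot touching nothing.
It also fails if it takes over 72 s, if anything falls off the work surface, if the arm or the gripper's body presses on something with over 40 N, if the wrist force passes 120 N, or if a joint passes its speed limit or range.

## Working session

There is one attempt and no reset: what is moved stays moved. The work goes in short steps, Python scripts to look and compute and a tool call to move; the robot and the scene stay as the last step left them, time stands still between calls to the robot, and variables do not carry over. Pictures are saved under pics/ and viewed, at most 10 in all, crops included, and the job is handed in when it is done.

Besides the shell and the picture viewer there is one more tool, called as name(argument=value, ...) on one line, values as JSON. send_rows: Moves the arm, as the interface text tells. Shifts and turns lie within -1 to 1; 1 stands for 0.5 m of shift or 1.5 rad of turn. Its arguments: {"type":"object","properties":{"increments":{"type":"array","items":{"type":"object","properties":{"claw":{"type":"number"},"dx":{"type":"number"},"dy":{"type":"number"},"dz":{"type":"number"},"yaw":{"type":"number"}}}}},"required":["increments"]}

```bash
mkdir -p pics; ls; python3 - <<'E'
from plant import manip
import cv2,numpy as np
np.set_printoptions(precision=4,suppress=True)
for n in("scene","top"):
    im=manip.grab_frame(n); cv2.imwrite(f"pics/{n}0.png",im[:,:,::-1]); p=manip.camera_params(n); print(n,p)
s=manip.state(); print(s)
E
```

```text
pics
scene {'camera_matrix': array([[460.1976,   0.    , 316.6722],
       [  0.    , 460.1976, 197.2488],
       [  0.    ,   0.    ,   1.    ]]), 'k1': -0.08484156340230195, 'extrinsics': array([[ 0.7841, -0.6203,  0.02  , -0.3684],
       [-0.2815, -0.3843, -0.8792,  0.2394],
       [ 0.553 ,  0.6838, -0.476 ,  0.6909],
       [ 0.    ,  0.    ,  0.    ,  1.    ]])}
top {'camera_matrix': array([[485.1809,   0.    , 326.8492],
       [  0.    , 485.1809, 197.3083],
       [  0.    ,   0.    ,   1.    ]]), 'k1': -0.11744941469317155, 'extrinsics': array([[ 0.0215, -0.9997,  0.0114,  0.0202],
       [-0.9892, -0.0229, -0.1448,  0.5233],
       [ 0.1451, -0.0082, -0.9894,  0.8951],
       [ 0.    ,  0.    ,  0.    ,  1.    ]])}
{'time': 0.1, 'joint_pos': array([ 1.122 ,  0.0533,  1.6142,  0.    ,  1.476 , -0.119 ]), 'joint_vel': array([-0.0008, -0.0009, -0.0032,  0.0008,  0.0007,  0.0007]), 'joint_efforts': array([ -0.0006, -39.4906, -37.1362,  -0.0002,   0.0039,   0.    ]), 'tool_pos': array([0.2021, 0.5908, 0.2302]), 'tool_rot': array([-0.0003,  0.1641,  0.9864, -0.0009]), 'contact_force': array([ 0.0723, -0.2433,  0.7028]), 'ft_torque': array([-0.0139, -0.0061, -0.0549]), 'grasp_force': 0.0, 'gripper_width': 0.9979166439801147}
```

View pics/scene0.png

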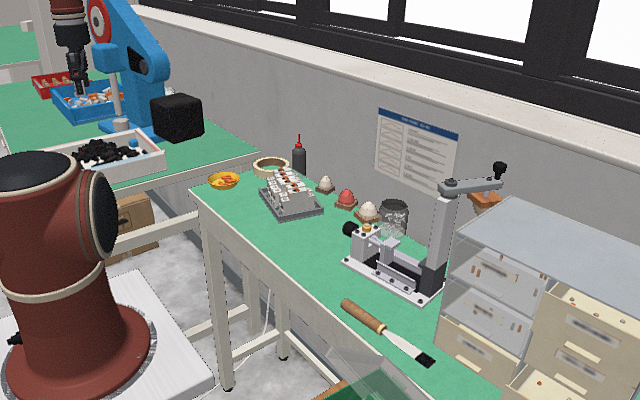

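View pics/top0.png

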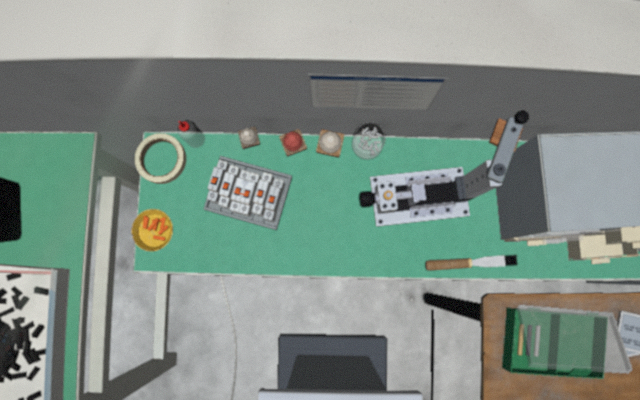

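```bash
python3 - <<'E'
import cv2,numpy as np
t=cv2.imread("pics/top0.png");s=cv2.imread("pics/scene0.png")
def c(i,x,y,w,h,f): return cv2.resize(i[y:y+h,x:x+w],None,fx=f,fy=f,interpolation=cv2.INTER_CUBIC)
a=np.hstack([c(t,200,150,100,75,4),c(s,250,155,100,75,4)])
b=np.hstack([c(t,355,155,120,75,10/3.),c(s,335,185,120,120,10/3.)[100:350]])
cv2.imwrite("pics/c1.png",np.vstack([a,b]))
E
```

```text
(no output)
```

View pics/c1.png

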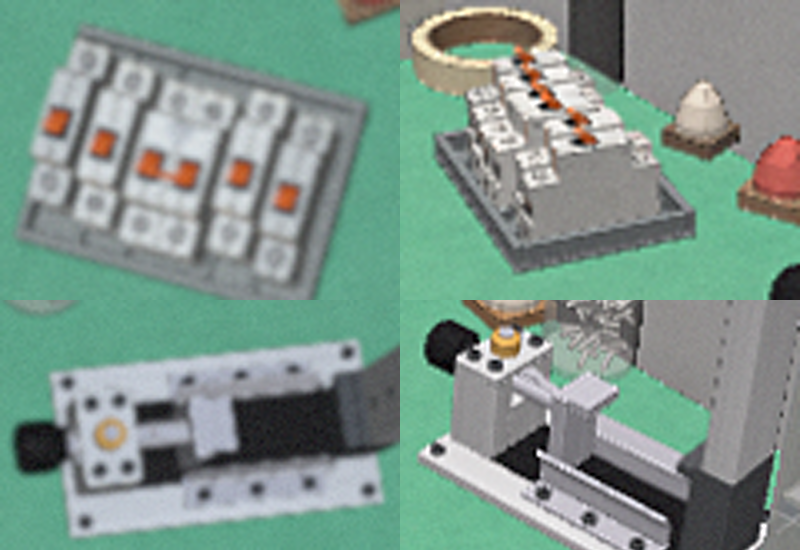

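```bash
cat > h.py <<'E'
import cv2,numpy as np
from plant import manip
np.set_printoptions(precision=4,suppress=True)
P={n:manip.camera_params(n) for n in("scene","top")}
def ray(n,uv):
    p=P[n];K=p["camera_matrix"];E=np.array(p["extrinsics"])
    D=np.array([p["k1"],0,0,0,0],float)
    q=cv2.undistortPoints(np.array(uv,float).reshape(-1,1,2),K,D).reshape(-1,2)
    d=np.c_[q,np.ones(len(q))]@E[:3,:3]
    return -E[:3,:3].T@E[:3,3],d/np.linalg.norm(d,axis=1)[:,None]
def onz(n,uv,z):
    o,d=ray(n,uv);return o+d*((z-o[2])/d[:,2])[:,None]
def tri(a,b):  # pixel in scene, pixel in top -> point, gap
    o1,d1=ray("scene",a);o2,d2=ray("top",b);d1=d1[0];d2=d2[0]
    t=np.linalg.lstsq(np.c_[d1,-d2],o2-o1,rcond=None)[0]
    p,q=o1+t[0]*d1,o2+t[1]*d2
    return (p+q)/2,np.linalg.norm(p-q)
def proj(n,X):
    p=P[n];E=np.array(p["extrinsics"]);r=cv2.Rodrigues(E[:3,:3])[0]
    return cv2.projectPoints(np.array(X,float).reshape(-1,1,3),r,E[:3,3],p["camera_matrix"],np.array([p["k1"],0,0,0,0],float))[0].reshape(-1,2)
def blobs(m,lo,hi=1e9):
    n,l,s,c=cv2.connectedComponentsWithStats(m.astype(np.uint8),connectivity=8)
    return [(s[i,4],c[i].round(2),s[i,:4]) for i in range(1,n) if lo<=s[i,4]<=hi]
E
python3 - <<'E'
from h import *
for n,(x,y,w,h),(kx,ky,kw,kh) in(("top",(200,145,100,85),(355,180,25,40)),("scene",(255,155,75,70),(335,215,30,30))):
    im=cv2.imread(f"pics/{n}0.png");hsv=cv2.cvtColor(im,cv2.COLOR_BGR2HSV)
    o=(hsv[...,0]<20)&(hsv[...,1]>130)&(hsv[...,2]>80);m=np.zeros(o.shape,bool);m[y:y+h,x:x+w]=1
    print(n,"orange",*blobs(o&m,5),sep="\n")
    k=im.max(2)<60;m[:]=0;m[ky:ky+kh,kx:kx+kw]=1
    print("knob",*blobs(k&m,15),sep="\n")
    if n=="top":
        g=(hsv[...,0]>60)&(hsv[...,0]<95)&(hsv[...,1]>90)
        for (x,y,w,h) in((195,145,105,90),(368,155,110,80)):
            m[:]=0;m[y:y+h,x:x+w]=1
            c=max(cv2.findContours(((~g)&m).astype(np.uint8),0,1)[0],key=cv2.contourArea)
            print(cv2.contourArea(c),cv2.minAreaRect(c),cv2.approxPolyDP(c,2.5,True)[:,0].tolist())
E
```

```text
top
orange
(np.int32(59), array([292.27, 146.68]), array([285, 145,  15,   6], dtype=int32))
(np.int32(21), array([214., 180.]), array([212, 178,   5,   5], dtype=int32))
(np.int32(21), array([225.24, 185.62]), array([223, 183,   5,   6], dtype=int32))
(np.int32(24), array([237.29, 190.79]), array([235, 188,   5,   6], dtype=int32))
(np.int32(21), array([246.24, 193.29]), array([244, 191,   5,   6], dtype=int32))
(np.int32(19), array([259.79, 193.11]), array([258, 191,   5,   5], dtype=int32))
(np.int32(19), array([271.21, 198.89]), array([269, 197,   5,   5], dtype=int32))
knob
(np.int32(183), array([366.55, 198.6 ]), array([360, 192,  15,  15], dtype=int32))
4387.5 ((246.43695068359375, 191.9269256591797), (79.70435333251953, 57.9716682434082), 15.5241117477417) [[220, 155], [209, 178], [203, 209], [276, 229], [291, 175]]
5147.5 ((423.6097412109375, 195.48782348632812), (51.68196105957031, 112.64016723632812), 83.6598129272461) [[477, 166], [466, 174], [462, 166], [370, 176], [368, 205], [371, 203], [375, 225], [469, 216], [468, 200], [477, 196]]
scene
orange
(np.int32(37), array([283.97, 174.84]), array([279, 167,  11,  15], dtype=int32))
(np.int32(20), array([295.1, 186.5]), array([292, 182,   7,   9], dtype=int32))
knob
(np.int32(153), array([349.34, 227.83]), array([343, 221,  16,  16], dtype=int32))
```

```bash
python3 - <<'E'
import cv2,numpy as np
t=cv2.imread("pics/top0.png");s=cv2.imread("pics/scene0.png")
def c(i,x,y,w,h,f):
    r=cv2.resize(i[y:y+h,x:x+w],None,fx=f,fy=f,interpolation=cv2.INTER_CUBIC)
    for k in range(0,w,5): cv2.line(r,(k*f,0),(k*f,8 if k%10 else 16),(0,0,255),1)
    for k in range(0,h,5): cv2.line(r,(0,k*f),(8 if k%10 else 16,k*f),(0,0,255),1)
    return r
a=np.hstack([c(t,215,165,50,50,8),c(s,260,160,50,50,8)])
cv2.imwrite("pics/c2.png",a)
b=np.vstack([c(t,350,160,130,70,6)[:,:780]])
cv2.imwrite("pics/c3.png",b)
E
```

```text
(no output)
```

View pics/c2.png

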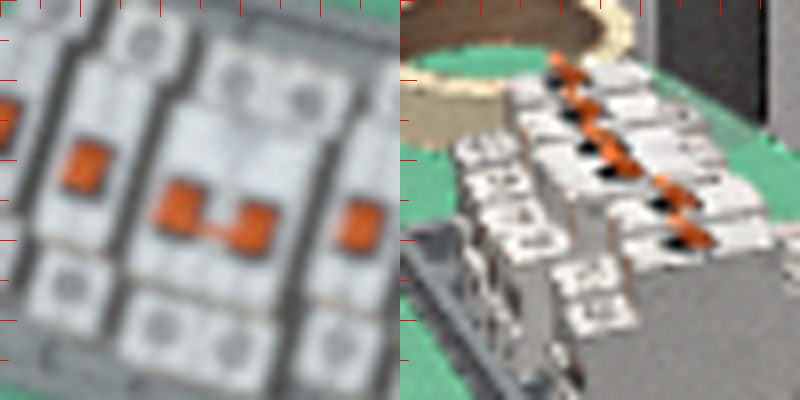

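View pics/c3.png

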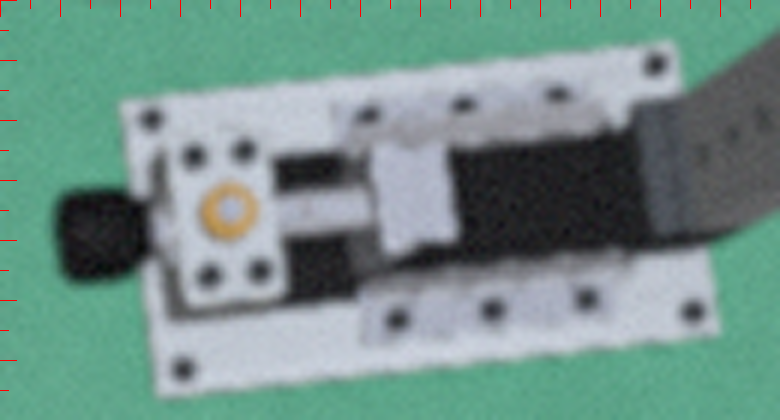

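```bash
python3 - <<'E'
from h import *
T=lambda l,f,ox,oy:[((a+.5)/f-.5+ox,(b+.5)/f-.5+oy) for a,b in l]
t=lambda l:T(l,8,215,165); s=lambda l:T([(a-400,b) for a,b in l],8,260,160); nn=lambda l:T(l,6,350,160)
for a,b in(((533,150),(130,258)),((570,200),(280,305))): print("block corner",tri(s([a]),t([b])))
B=onz("top",t([(175,100),(320,140),(280,305),(130,258)]),.067);print("block",B,B.mean(0))
B=onz("top",t([(205,38),(355,80),(270,395),(118,345)]),.050);print("body",B,B.mean(0))
print("len",np.linalg.norm(B-np.roll(B,-1,0),axis=1)); d=B[0]-B[3]+B[1]-B[2];print("dir deg",np.degrees(np.arctan2(d[1],d[0])))
N=onz("top",nn([(122,100),(675,42),(720,333),(158,397)]),.008);print("plate",N,N.mean(0),np.linalg.norm(N-np.roll(N,-1,0),axis=1))
x=N[1]-N[0]+N[2]-N[3];x/=np.linalg.norm(x);y=np.array([-x[1],x[0],0]);print("nest x",x,np.degrees(np.arctan2(x[1],x[0])))
c=N.mean(0)
H=onz("top",nn([(168,150),(275,145),(288,292),(180,305)]),.066)
G=onz("top",nn([(450,145),(457,238)]),.067)
L=onz("top",nn([(635,105),(655,235)]),.068)
K=onz("top",[(366.55,198.6)],.05);PL=onz("top",nn([(229,210)]),.086)
for n,q in zip("HGLKP",(H,G,L,K,PL)): print(n,np.c_[(q-c)@x,(q-c)@y])
k,g=tri([(349.34,227.83)],[(366.55,198.6)]);print("knob tri",k,g)
E
```

```text
block corner (array([0.5147, 0.2121, 0.0658]), np.float64(0.0017773882691617148))
block corner (array([0.504 , 0.1764, 0.067 ]), np.float64(0.0025233006760400916))
block [[0.553  0.2027 0.067 ]
 [0.5442 0.1681 0.067 ]
 [0.5051 0.1758 0.067 ]
 [0.5153 0.2114 0.067 ]] [0.5294 0.1895 0.067 ]
body [[0.5714 0.1993 0.05  ]
 [0.562  0.1628 0.05  ]
 [0.4858 0.1798 0.05  ]
 [0.4968 0.2165 0.05  ]] [0.529  0.1896 0.05  ]
len [0.0377 0.078  0.0384 0.0765]
dir deg -12.765969268726138
plate [[ 0.5718 -0.0537  0.008 ]
 [ 0.5966 -0.2416  0.008 ]
 [ 0.4978 -0.255   0.008 ]
 [ 0.4727 -0.0664  0.008 ]] [ 0.5347 -0.1542  0.008 ] [0.1895 0.0997 0.1902 0.0999]
nest x [ 0.1315 -0.9913  0.    ] -82.44504705975959
H [[-0.0894  0.0222]
 [-0.0558  0.0202]
 [-0.0578 -0.0263]
 [-0.0918 -0.0266]]
G [[-0.0009  0.0141]
 [-0.0028 -0.0153]]
L [[ 0.0596  0.0204]
 [ 0.0597 -0.0214]]
K [[-0.1116  0.0002]]
P [[-0.0759 -0.0014]]
knob tri [ 0.519  -0.0427  0.055 ] 0.0012915491956913391
```

```bash
cat >> h.py <<'E'
NO=np.array([.5377,-.1766]);NX=np.array([.1315,-.9913]);NY=np.array([.9913,.1315])
def nest(x,y=0): return NO+x*NX+y*NY
from scipy.spatial.transform import Rotation as R
def mv(x,y,z,ang,s=None):
    """increments to put TCP at x,y,z with tool y at world angle ang (deg)"""
    s=s or manip.state();w,a,b,c=s["tool_rot"];M=R.from_quat([a,b,c,w]).as_matrix()
    d=M.T@(np.array([x,y,z])-s["tool_pos"])/.5
    cur=np.degrees(np.arctan2(M[1,1],M[0,1]));t=(cur-ang+90)%180-90
    print("inc",d,"yaw",np.radians(t)/1.5,"at",s["tool_pos"],"ang",cur,"F",s["contact_force"],"w",s["gripper_width"],"t",s["time"],"j6",s["joint_pos"][5])
E
python3 -c "
from h import *
k=nest(-.136);print(k)
mv(.40,.20,.15,7.56);mv(*k,.12,7.56)"
```

```text
[ 0.5198 -0.0418]
inc [-0.6275 -0.611   0.1613] yaw 0.7393729020299574 at [0.2021 0.5908 0.2302] ang 71.1044201589844 F [ 0.0723 -0.2433  0.7028] w 0.9979166439801147 t 0.1 j6 -0.11899269270864722
inc [-1.0109 -0.9908  0.2219] yaw 0.7393729020299574 at [0.2021 0.5908 0.2302] ang 71.1044201589844 F [ 0.0723 -0.2433  0.7028] w 0.9979166439801147 t 0.1 j6 -0.11899269270864722
```

send_rows(increments=[{"dx": -1,"dy": -0.98,"dz": 0.16,"yaw": 0.7394,"claw": -1},{"dx": -1,"dy": -0.98,"dz": 0.16,"yaw": 0.7394,"claw": -1},{"dx": -1,"dy": -0.98,"dz": 0.16,"yaw": 0.7394,"claw": -1},{"dx": -1,"dy": -0.98,"dz": 0.16,"yaw": 0.7394,"claw": -1},{"dx": -1,"dy": -0.98,"dz": 0.16,"yaw": 0.7394,"claw": -1},{"dx": -1,"dy": -0.98,"dz": 0.16,"yaw": 0.7394,"claw": -1},{"dx": -1,"dy": -0.98,"dz": 0.16,"yaw": 0.7394,"claw": -1},{"dx": -1,"dy": -0.98,"dz": 0.16,"yaw": 0.7394,"claw": -1},{"dx": -1,"dy": -0.98,"dz": 0.16,"yaw": 0.7394,"claw": -1},{"dx": -1,"dy": -0.98,"dz": 0.16,"yaw": 0.7394,"claw": -1},{"dx": -1,"dy": -0.98,"dz": 0.16,"yaw": 0.7394,"claw": -1},{"dx": -1,"dy": -0.98,"dz": 0.16,"yaw": 0.7394,"claw": -1},{"dx": -1,"dy": -0.98,"dz": 0.16,"yaw": 0.7394,"claw": -1},{"dx": -1,"dy": -0.98,"dz": 0.16,"yaw": 0.7394,"claw": -1}])

```text
time: 1.85
tool_pos: [0.5162, -0.0329, 0.1512]
tool_rot: [-0.0, 0.658, 0.753, 0.0]
contact_force: [0.3, 1.1, 0.3]
gripper_width: 0.996
grasp_force: 0.0
```

```bash
python3 -c "
from h import *
k=nest(-.136)
mv(*k,.030,7.56)"
```

```text
inc [-0.0187  0.0049  0.2423] yaw 0.0008709506970608658 at [ 0.5162 -0.0329  0.1512] ang 7.6348526986583485 F [0.2871 1.0643 0.2895] w 0.9959316033014727 t 1.85 j6 -0.34123312494577607
```

send_rows(increments=[{"dx": -0.0187,"dy": 0.005,"dz": 0.06,"claw": -1},{"dx": -0.0187,"dy": 0.005,"dz": 0.12,"claw": -1},{"dx": -0.0187,"dy": 0.005,"dz": 0.18,"claw": -1},{"dx": -0.0187,"dy": 0.005,"dz": 0.22,"claw": -1},{"dx": -0.0187,"dy": 0.005,"dz": 0.2423,"claw": -1},{"dx": -0.0187,"dy": 0.005,"dz": 0.2423,"claw": -1},{"dx": -0.0187,"dy": 0.005,"dz": 0.2423,"claw": 0},{"dx": -0.0187,"dy": 0.005,"dz": 0.2423,"claw": 1},{"dx": -0.0187,"dy": 0.005,"dz": 0.2423,"claw": 1},{"dx": -0.0187,"dy": 0.005,"dz": 0.2423,"claw": 1},{"dx": -0.0187,"dy": 0.005,"dz": 0.2423,"claw": 1},{"dx": -0.0187,"dy": 0.005,"dz": 0.2423,"claw": 1}])

```text
invalid input
```

```bash
python3 -c "
from h import *
k=nest(-.136)
mv(*k,.030,7.56);cv2.imwrite('pics/s1.png',manip.grab_frame('scene')[:,:,::-1])
a=cv2.imread('pics/s1.png')[180:300,320:460];cv2.imwrite('pics/s1c.png',cv2.resize(a,None,fx=4,fy=4))"
```

```text
inc [-0.0187  0.0049  0.2423] yaw 0.0008709506970608658 at [ 0.5162 -0.0329  0.1512] ang 7.6348526986583485 F [0.2871 1.0643 0.2895] w 0.9959316033014727 t 1.85 j6 -0.34123312494577607
```

View pics/s1c.png

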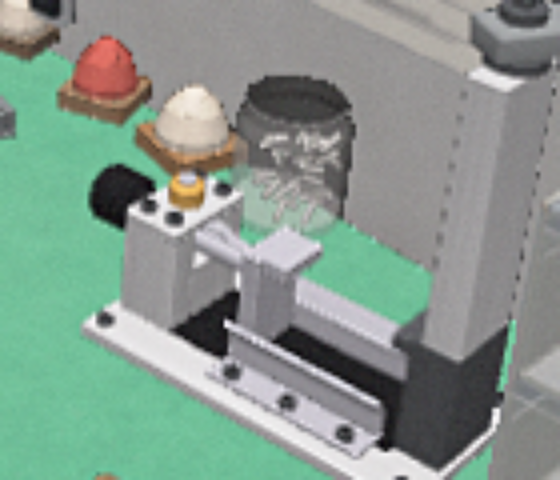

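The move was refused: the rows probably need every key. The picture shows the nest still home, with its knob at crop (120,195).

send_rows(increments=[{"dx": -0.0187,"dy": 0.005,"dz": 0.06,"yaw": 0,"claw": -1},{"dx": -0.0187,"dy": 0.005,"dz": 0.12,"yaw": 0,"claw": -1},{"dx": -0.0187,"dy": 0.005,"dz": 0.18,"yaw": 0,"claw": -1},{"dx": -0.0187,"dy": 0.005,"dz": 0.22,"yaw": 0,"claw": -1},{"dx": -0.0187,"dy": 0.005,"dz": 0.2423,"yaw": 0,"claw": -1},{"dx": -0.0187,"dy": 0.005,"dz": 0.2423,"yaw": 0,"claw": -1},{"dx": -0.0187,"dy": 0.005,"dz": 0.2423,"yaw": 0,"claw": 0},{"dx": -0.0187,"dy": 0.005,"dz": 0.2423,"yaw": 0,"claw": 1},{"dx": -0.0187,"dy": 0.005,"dz": 0.2423,"yaw": 0,"claw": 1},{"dx": -0.0187,"dy": 0.005,"dz": 0.2423,"yaw": 0,"claw": 1},{"dx": -0.0187,"dy": 0.005,"dz": 0.2423,"yaw": 0,"claw": 1},{"dx": -0.0187,"dy": 0.005,"dz": 0.2423,"yaw": 0,"claw": 1}])

```text
time: 3.4
tool_pos: [0.5216, -0.0433, 0.0312]
tool_rot: [0.001, 0.659, 0.752, 0.001]
contact_force: [1.6, 1.1, 5.6]
gripper_width: 0.337
grasp_force: 59.3
```

```bash
python3 -c "
from h import *
k=nest(-.136)
mv(*k,.030,7.56)"
```

```text
inc [ 0.0034 -0.0032  0.0024] yaw -9.936724308090073e-05 at [ 0.5216 -0.0433  0.0312] ang 7.551460014524421 F [1.6302 1.1352 5.6165] w 0.3365223633126461 t 3.4 j6 -0.3571703482761204
```

send_rows(increments=[{"dx": 0.012,"dy": 0,"dz": 0,"yaw": 0,"claw": 1},{"dx": 0.024,"dy": 0,"dz": 0,"yaw": 0,"claw": 1},{"dx": 0.036,"dy": 0,"dz": 0,"yaw": 0,"claw": 1},{"dx": 0.048,"dy": 0,"dz": 0,"yaw": 0,"claw": 1},{"dx": 0.06,"dy": 0,"dz": 0,"yaw": 0,"claw": 1},{"dx": 0.064,"dy": 0,"dz": 0,"yaw": 0,"claw": 1},{"dx": 0.064,"dy": 0,"dz": 0,"yaw": 0,"claw": 1},{"dx": 0.064,"dy": 0,"dz": 0,"yaw": 0,"claw": 1}])

```text
time: 4.4
tool_pos: [0.5176, -0.0134, 0.0312]
tool_rot: [0.003, 0.659, 0.752, -0.001]
contact_force: [1.4, -5.7, 5.2]
gripper_width: 0.341
grasp_force: 60.0
```

```bash
python3 -c "
from h import *
s=manip.state();print((s['tool_pos'][:2]-NO)@NX,(s['tool_pos'][:2]-NO)@NY, s['contact_force'][:2]@NX);mv(.5198,-.04,.03,7.56)"
```

```text
-0.164407366826907 0.001551457642385173 5.839255895409488
inc [-0.0533 -0.0027  0.0026] yaw 0.0002461517562219041 at [ 0.5176 -0.0134  0.0312] ang 7.581155185126872 F [ 1.3831 -5.707   5.1594] w 0.34124220518069137 t 4.4 j6 -0.2981264067156388
```

```bash
python3 -c "
from h import *
mv(.5292,.1896,.131,-12.8)"
```

```text
inc [ 0.3985  0.077  -0.2014] yaw 0.23714550889358554 at [ 0.5176 -0.0134  0.0312] ang 7.581155185126872 F [ 1.3831 -5.707   5.1594] w 0.34124220518069137 t 4.4 j6 -0.2981264067156388
```

send_rows(increments=[{"dx": 0.06,"dy": 0,"dz": 0,"yaw": 0,"claw": -1},{"dx": 0.06,"dy": 0,"dz": 0,"yaw": 0,"claw": -1},{"dx": 0.06,"dy": 0,"dz": 0,"yaw": 0,"claw": -1},{"dx": 0.06,"dy": 0,"dz": 0,"yaw": 0,"claw": -1},{"dx": 0.06,"dy": 0,"dz": -0.1,"yaw": 0,"claw": -1},{"dx": 0.06,"dy": 0,"dz": -0.2,"yaw": 0,"claw": -1},{"dx": 0.15,"dy": 0,"dz": -0.22,"yaw": 0,"claw": -1},{"dx": 0.25,"dy": 0.077,"dz": -0.2,"yaw": 0.2371,"claw": -1},{"dx": 0.35,"dy": 0.077,"dz": -0.2,"yaw": 0.2371,"claw": -1},{"dx": 0.3985,"dy": 0.077,"dz": -0.2,"yaw": 0.2371,"claw": -1},{"dx": 0.3985,"dy": 0.077,"dz": -0.2,"yaw": 0.2371,"claw": -1},{"dx": 0.3985,"dy": 0.077,"dz": -0.2,"yaw": 0.2371,"claw": -1}])

```text
time: 5.9
tool_pos: [0.5283, 0.1903, 0.13]
tool_rot: [0.0, 0.782, 0.624, -0.0]
contact_force: [-0.2, -0.3, 0.1]
gripper_width: 1.001
grasp_force: 0.0
```

```bash
python3 -c "
from h import *
mv(.5292,.1896,.050,-12.8)
t=manip.grab_frame('top')[:,:,::-1];s=manip.grab_frame('scene')[:,:,::-1];cv2.imwrite('pics/t2.png',t);cv2.imwrite('pics/s2.png',s)
a=cv2.resize(t[155:230,350:480],None,fx=3,fy=3,interpolation=2);b=cv2.resize(s[140:240,240:370],None,fx=3,fy=3,interpolation=2)
cv2.imwrite('pics/c4.png',np.vstack([a,b]))"
```

```text
inc [-0.0008  0.002   0.16  ] yaw -0.0006000705631766174 at [0.5283 0.1903 0.13  ] ang -12.851572266020085 F [-0.1985 -0.3129  0.1149] w 1.000980959870767 t 5.9 j6 0.43785105731793295
```

View pics/c4.png

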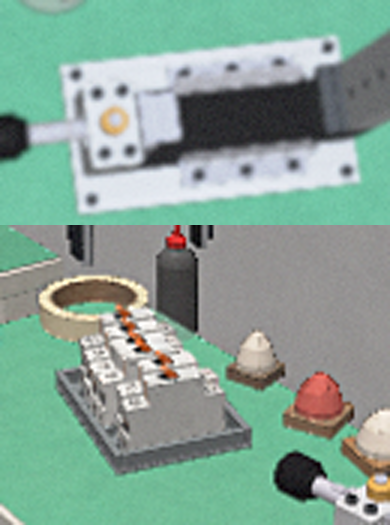

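```bash
python3 - <<'E'
from h import *
nn=lambda l:[((a+.5)/6-.5+350,(b+.5)/6-.5+160) for a,b in l]
for l in([(152,119),(655,65),(693,311),(183,370)],[(369,115),(463,105),(558,95),(397,320),(491,310),(587,299)]):
    q=onz("top",nn(l),.011)[:,:2]-NO;print(np.c_[q@NX,q@NY],(q@NX).mean(),(q@NY).mean())
E
```

```text
[[-0.1086  0.0419]
 [ 0.0631  0.0421]
 [ 0.0634 -0.0418]
 [-0.1088 -0.0423]] -0.022702018127876256 6.526219875147357e-06
[[-0.0361  0.0355]
 [-0.004   0.0355]
 [ 0.0286  0.0355]
 [-0.0361 -0.0337]
 [-0.0044 -0.0339]
 [ 0.0283 -0.0338]] -0.003966556727180397 0.0008444830051374542
```

send_rows(increments=[{"dx": -0.001,"dy": 0.002,"dz": 0.06,"yaw": 0,"claw": -1},{"dx": -0.001,"dy": 0.002,"dz": 0.11,"yaw": 0,"claw": -1},{"dx": -0.001,"dy": 0.002,"dz": 0.14,"yaw": 0,"claw": -1},{"dx": -0.001,"dy": 0.002,"dz": 0.16,"yaw": 0,"claw": -1},{"dx": -0.001,"dy": 0.002,"dz": 0.16,"yaw": 0,"claw": -1},{"dx": -0.001,"dy": 0.002,"dz": 0.16,"yaw": 0,"claw": 1},{"dx": -0.001,"dy": 0.002,"dz": 0.16,"yaw": 0,"claw": 1},{"dx": -0.001,"dy": 0.002,"dz": 0.16,"yaw": 0,"claw": 1},{"dx": -0.001,"dy": 0.002,"dz": 0.16,"yaw": 0,"claw": 1},{"dx": -0.001,"dy": 0.002,"dz": 0.16,"yaw": 0,"claw": 1}])

```text
time: 7.25
tool_pos: [0.5302, 0.1907, 0.0515]
tool_rot: [0.001, 0.782, 0.624, 0.001]
contact_force: [1.7, -0.6, 5.9]
gripper_width: 0.503
grasp_force: 63.6
```

```bash
python3 -c "
from h import *
mv(.5292,.1896,.050,-12.8)"
```

```text
inc [-0.0027 -0.0015  0.003 ] yaw -0.00021977961602361856 at [0.5302 0.1907 0.0515] ang -12.818888666631736 F [ 1.7396 -0.5592  5.8824] w 0.5033940663515711 t 7.25 j6 0.4369161248941776
```

send_rows(increments=[{"dx": 0,"dy": 0,"dz": -0.02,"yaw": 0,"claw": 1},{"dx": 0,"dy": 0,"dz": -0.06,"yaw": 0,"claw": 1},{"dx": 0,"dy": 0,"dz": -0.12,"yaw": 0,"claw": 1},{"dx": 0,"dy": 0,"dz": -0.18,"yaw": 0,"claw": 1},{"dx": 0,"dy": 0,"dz": -0.23,"yaw": 0,"claw": 1},{"dx": 0,"dy": 0,"dz": -0.25,"yaw": 0,"claw": 1},{"dx": 0,"dy": 0,"dz": -0.25,"yaw": 0,"claw": 1}])

```text
time: 8.12
tool_pos: [0.5293, 0.1905, 0.1759]
tool_rot: [0.0, 0.782, 0.624, 0.001]
contact_force: [-0.2, -0.2, -3.4]
gripper_width: 0.511
grasp_force: 62.7
```

```bash
python3 -c "
from h import *
print(nest(-.008,.0003));mv(*nest(-.008,.0003),.175,-82.44);s=manip.state();print(s['ft_torque'],s['grasp_force'])
im=manip.grab_frame('scene')[:,:,::-1];cv2.imwrite('pics/s3.png',im);cv2.imwrite('pics/s3c.png',cv2.resize(im[80:230,230:380],None,fx=4,fy=4,interpolation=2))"
```

```text
[ 0.5369 -0.1686]
inc [-0.697   0.1743  0.0017] yaw 0.8101123653644445 at [0.5293 0.1905 0.1759] ang -12.815970799885799 F [-0.2201 -0.2375 -3.3932] w 0.5107712129652615 t 8.125 j6 0.4369100865324495
[-0.0213  0.0099 -0.048 ] 62.692580223083496
```

View pics/s3c.png

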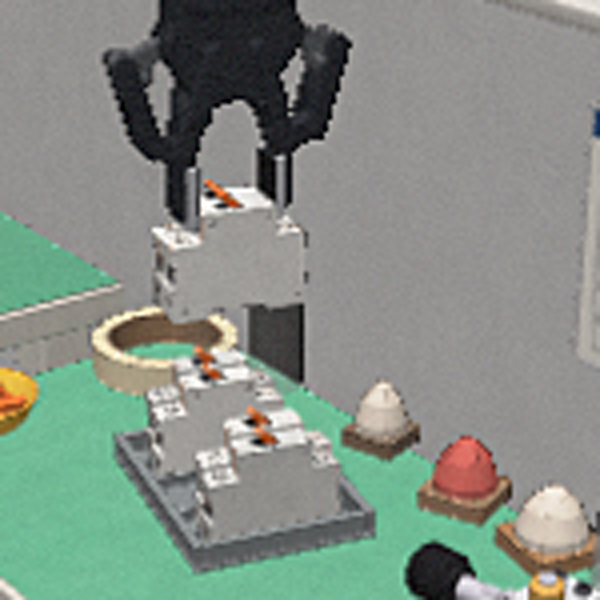

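```bash
python3 - <<'E'
from h import *
p=lambda a,b:((a+.5)/4-.5+230,(b+.5)/4-.5+80)
s=manip.state();bx=np.array([np.cos(np.radians(-12.8)),np.sin(np.radians(-12.8))]);by=np.array([-bx[1],bx[0]])
for l,z in(([(185,320),(302,302)],.176-.0515+.004),([(205,247),(302,236)],.176-.0515+.05),([(207,212),(280,204)],.176-.0515+.067)):
    q=onz("scene",[p(*a) for a in l],z)[:,:2]-s["tool_pos"][:2];print(q@bx,q@by)
E
```

```text
[-0.0305  0.0404] [-0.0125 -0.0148]
[-0.0216  0.0341] [-0.0224 -0.0278]
[-0.0171  0.0247] [-0.0147 -0.0186]
```

send_rows(increments=[{"dx": -0.03,"dy": 0,"dz": 0,"yaw": 0,"claw": 1},{"dx": -0.1,"dy": 0.03,"dz": 0,"yaw": 0.1,"claw": 1},{"dx": -0.18,"dy": 0.05,"dz": 0,"yaw": 0.2,"claw": 1},{"dx": -0.27,"dy": 0.07,"dz": 0,"yaw": 0.3,"claw": 1},{"dx": -0.36,"dy": 0.09,"dz": 0,"yaw": 0.4,"claw": 1},{"dx": -0.45,"dy": 0.11,"dz": 0,"yaw": 0.5,"claw": 1},{"dx": -0.54,"dy": 0.135,"dz": 0,"yaw": 0.6,"claw": 1},{"dx": -0.62,"dy": 0.155,"dz": 0,"yaw": 0.7,"claw": 1},{"dx": -0.67,"dy": 0.17,"dz": 0,"yaw": 0.78,"claw": 1},{"dx": -0.697,"dy": 0.1743,"dz": 0,"yaw": 0.81,"claw": 1},{"dx": -0.697,"dy": 0.1743,"dz": 0,"yaw": 0.81,"claw": 1},{"dx": -0.697,"dy": 0.1743,"dz": 0,"yaw": 0.81,"claw": 1}])

```text
time: 9.68
tool_pos: [0.5358, -0.1678, 0.1753]
tool_rot: [-0.001, 0.998, 0.066, -0.001]
contact_force: [-3.3, 5.4, 3.0]
gripper_width: 0.505
grasp_force: 77.0
```

```bash
python3 -c "
from h import *
mv(*nest(-.008,.0003),.0575,-82.44)
im=manip.grab_frame('scene')[:,:,::-1];cv2.imwrite('pics/s4.png',im);cv2.imwrite('pics/s4c.png',cv2.resize(im[150:310,340:470],None,fx=4.5,fy=3.75,interpolation=2))"
```

```text
inc [0.0025 0.0026 0.2357] yaw 0.0007428584175036028 at [ 0.5358 -0.1678  0.1753] ang -82.37615602185191 F [-3.3444  5.3979  2.9501] w 0.5048230188394826 t 9.675 j6 1.0010001479179818
```

View pics/s4c.png

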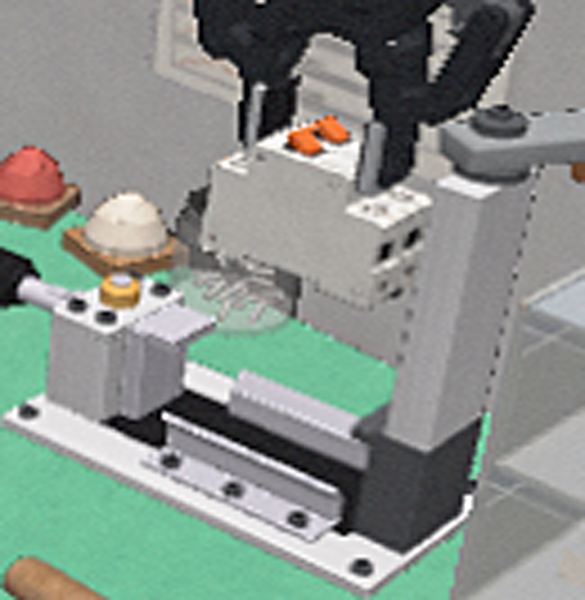

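The elbows of the open linkage stick out and touch the column or print arm (about 7 N), so I'll back off, set the breaker on the bench and regrasp it by its sides.

send_rows(increments=[{"dx": 0,"dy": -0.03,"dz": 0,"yaw": 0,"claw": 1},{"dx": 0,"dy": -0.1,"dz": 0,"yaw": 0,"claw": 1},{"dx": 0,"dy": -0.18,"dz": 0,"yaw": 0,"claw": 1},{"dx": 0,"dy": -0.2,"dz": 0,"yaw": 0,"claw": 1}])

```text
time: 10.22
tool_pos: [0.5224, -0.067, 0.1741]
tool_rot: [-0.0, 0.998, 0.068, -0.001]
contact_force: [0.0, -0.5, -1.9]
gripper_width: 0.512
grasp_force: 73.7
```

```bash
python3 -c "
from h import *
print(onz('top',[(276,229),(291,175)],.018),onz('top',[(330,270)],0),onz('top',[(300,271)],0))
mv(.46,.045,.060,-82.44);mv(.46,.045,.12,-82.44);s=manip.state();print(s['ft_torque'],s['grasp_force'])"
```

```text
[[0.461  0.1294 0.018 ]
 [0.5686 0.1036 0.018 ]] [[0.3842 0.0223 0.    ]] [[0.3809 0.0811 0.    ]]
inc [-0.093  -0.2385  0.2286] yaw 0.002291300709559118 at [ 0.5224 -0.067   0.1741] ang -82.2430772096204 F [ 0.0435 -0.5471 -1.8928] w 0.5123043414296408 t 10.225 j6 1.1662510945536833
inc [-0.0932 -0.2386  0.1086] yaw 0.002291300709559118 at [ 0.5224 -0.067   0.1741] ang -82.2430772096204 F [ 0.0435 -0.5471 -1.8928] w 0.5123043414296408 t 10.225 j6 1.1662510945536833
[-0.0531 -0.0308  0.0156] 73.71586918830872
```

send_rows(increments=[{"dx": -0.03,"dy": -0.08,"dz": 0,"yaw": 0,"claw": 1},{"dx": -0.06,"dy": -0.18,"dz": 0,"yaw": 0,"claw": 1},{"dx": -0.09,"dy": -0.24,"dz": 0.04,"yaw": 0.002,"claw": 1},{"dx": -0.09,"dy": -0.258,"dz": 0.1,"yaw": 0.002,"claw": 1},{"dx": -0.09,"dy": -0.258,"dz": 0.16,"yaw": 0.002,"claw": 1},{"dx": -0.09,"dy": -0.258,"dz": 0.2,"yaw": 0.002,"claw": 1},{"dx": -0.09,"dy": -0.258,"dz": 0.22,"yaw": 0.002,"claw": 1},{"dx": -0.09,"dy": -0.258,"dz": 0.228,"yaw": 0.002,"claw": 1},{"dx": -0.09,"dy": -0.258,"dz": 0.235,"yaw": 0.002,"claw": 1},{"dx": -0.09,"dy": -0.258,"dz": 0.241,"yaw": 0.002,"claw": 1},{"dx": -0.09,"dy": -0.258,"dz": 0.245,"yaw": 0.002,"claw": 1}])

```text
time: 11.6
tool_pos: [0.4623, 0.0523, 0.053]
tool_rot: [0.0, 0.998, 0.064, 0.0]
contact_force: [-0.2, 0.2, -2.6]
gripper_width: 0.506
grasp_force: 73.7
```

send_rows(increments=[{"dx": 0,"dy": 0,"dz": 0.003,"yaw": 0,"claw": 1},{"dx": 0,"dy": 0,"dz": 0.006,"yaw": 0,"claw": 1},{"dx": 0,"dy": 0,"dz": 0.009,"yaw": 0,"claw": 1},{"dx": 0,"dy": 0,"dz": 0.009,"yaw": 0,"claw": 1}])

```text
time: 12.1
tool_pos: [0.4619, 0.0524, 0.048]
tool_rot: [-0.0, 0.998, 0.064, -0.0]
contact_force: [-0.8, 1.2, -2.1]
gripper_width: 0.504
grasp_force: 73.7
```

send_rows(increments=[{"dx": 0,"dy": 0,"dz": 0.002,"yaw": 0,"claw": 1},{"dx": 0,"dy": 0,"dz": 0.004,"yaw": 0,"claw": 1},{"dx": 0,"dy": 0,"dz": 0.004,"yaw": 0,"claw": 1}])

```text
time: 12.48
tool_pos: [0.4624, 0.0524, 0.0476]
tool_rot: [-0.0, 0.998, 0.065, -0.0]
contact_force: [-5.0, 0.7, 8.4]
gripper_width: 0.506
grasp_force: 74.9
```

send_rows(increments=[{"dx": 0,"dy": 0,"dz": 0,"yaw": 0,"claw": -1},{"dx": 0,"dy": 0,"dz": 0,"yaw": 0,"claw": -1},{"dx": 0,"dy": 0,"dz": 0,"yaw": 0,"claw": -1},{"dx": 0,"dy": 0,"dz": -0.05,"yaw": 0,"claw": -1},{"dx": 0,"dy": 0,"dz": -0.13,"yaw": 0,"claw": -1},{"dx": 0,"dy": 0,"dz": -0.2,"yaw": 0,"claw": -1},{"dx": 0,"dy": 0,"dz": -0.2,"yaw": -1,"claw": -1},{"dx": 0,"dy": 0,"dz": -0.2,"yaw": -1,"claw": -1},{"dx": 0,"dy": 0,"dz": -0.2,"yaw": -1,"claw": -1},{"dx": 0,"dy": 0,"dz": -0.2,"yaw": -1,"claw": -1},{"dx": 0,"dy": 0,"dz": -0.2,"yaw": -1,"claw": -1},{"dx": 0,"dy": 0,"dz": -0.2,"yaw": -1,"claw": -1},{"dx": 0,"dy": 0,"dz": -0.2,"yaw": -1,"claw": -1},{"dx": 0,"dy": 0,"dz": -0.2,"yaw": -1,"claw": -1},{"dx": 0,"dy": 0,"dz": -0.2,"yaw": -1,"claw": -1}])

```text
time: 14.35
tool_pos: [0.4619, 0.0523, 0.146]
tool_rot: [-0.0, 0.687, 0.727, -0.0]
contact_force: [-0.6, -0.2, -0.4]
gripper_width: 1.001
grasp_force: 0.0
```

```bash
python3 -c "
from h import *
mv(.462,.0524,.030,7.56)
s=manip.grab_frame('scene')[:,:,::-1];cv2.imwrite('pics/s5.png',s)
a=cv2.resize(s[170:310,260:400],None,fx=4,fy=4,interpolation=2)
cv2.imwrite('pics/c5.png',a)"
```

```text
inc [0.0001 0.0002 0.232 ] yaw -0.05061859106685912 at [0.4619 0.0523 0.146 ] ang 3.2096525504555444 F [-0.6028 -0.1809 -0.3893] w 1.000867966809428 t 14.35 j6 -0.10344495649243221
```

View pics/c5.png

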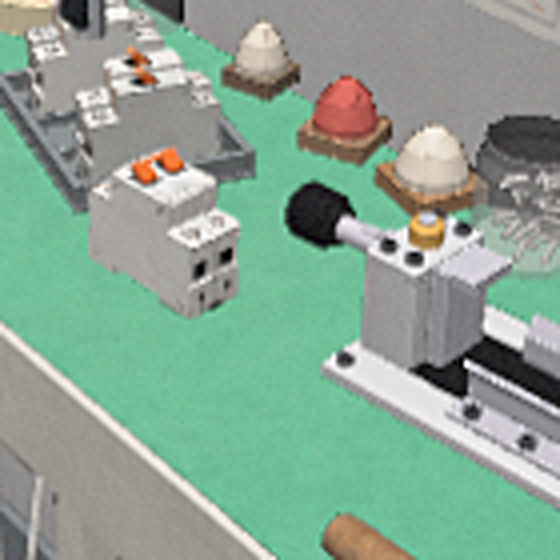

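send_rows(increments=[{"dx": 0,"dy": 0,"dz": 0.04,"yaw": -0.0506,"claw": -1},{"dx": 0,"dy": 0,"dz": 0.1,"yaw": -0.0506,"claw": -1},{"dx": 0,"dy": 0,"dz": 0.16,"yaw": -0.0506,"claw": -1},{"dx": 0,"dy": 0,"dz": 0.21,"yaw": -0.0506,"claw": -1},{"dx": 0,"dy": 0,"dz": 0.234,"yaw": -0.0506,"claw": -1},{"dx": 0,"dy": 0,"dz": 0.234,"yaw": -0.0506,"claw": -1},{"dx": 0,"dy": 0,"dz": 0.234,"yaw": -0.0506,"claw": 0},{"dx": 0,"dy": 0,"dz": 0.234,"yaw": -0.0506,"claw": 0.3},{"dx": 0,"dy": 0,"dz": 0.234,"yaw": -0.0506,"claw": 1},{"dx": 0,"dy": 0,"dz": 0.234,"yaw": -0.0506,"claw": 1},{"dx": 0,"dy": 0,"dz": 0.234,"yaw": -0.0506,"claw": 1},{"dx": 0,"dy": 0,"dz": 0.234,"yaw": -0.0506,"claw": 1}])

```text
time: 15.9
tool_pos: [0.463, 0.0523, 0.0303]
tool_rot: [0.001, 0.658, 0.753, 0.001]
contact_force: [-0.5, -0.5, 6.5]
gripper_width: 0.41
grasp_force: 60.4
```

```bash
python3 -c "
from h import *
mv(*nest(-.0095,.0005),.125,7.56)"
```

```text
inc [-0.4548  0.0883 -0.189 ] yaw 0.0014130635780224088 at [0.463  0.0523 0.0303] ang 7.681443868806513 F [-0.469  -0.5143  6.5204] w 0.41034692167869136 t 15.9 j6 -0.18146751279002574
```

send_rows(increments=[{"dx": 0,"dy": 0,"dz": -0.02,"yaw": 0,"claw": 1},{"dx": 0,"dy": 0,"dz": -0.08,"yaw": 0,"claw": 1},{"dx": 0,"dy": 0,"dz": -0.16,"yaw": 0,"claw": 1},{"dx": 0,"dy": 0,"dz": -0.23,"yaw": 0,"claw": 1},{"dx": -0.05,"dy": 0.03,"dz": -0.25,"yaw": 0,"claw": 1},{"dx": -0.13,"dy": 0.06,"dz": -0.25,"yaw": 0,"claw": 1},{"dx": -0.22,"dy": 0.09,"dz": -0.25,"yaw": 0,"claw": 1},{"dx": -0.31,"dy": 0.09,"dz": -0.25,"yaw": 0,"claw": 1},{"dx": -0.39,"dy": 0.09,"dz": -0.25,"yaw": 0,"claw": 1},{"dx": -0.44,"dy": 0.09,"dz": -0.25,"yaw": 0.0014,"claw": 1},{"dx": -0.455,"dy": 0.09,"dz": -0.25,"yaw": 0.0014,"claw": 1},{"dx": -0.455,"dy": 0.09,"dz": -0.25,"yaw": 0.0014,"claw": 1}])

```text
time: 17.4
tool_pos: [0.5365, -0.1667, 0.1536]
tool_rot: [-0.001, 0.659, 0.752, -0.0]
contact_force: [0.1, -0.2, -2.5]
gripper_width: 0.412
grasp_force: 60.1
```

```bash
python3 -c "
from h import *
mv(*nest(-.0095,.0012),.0403,7.56)"
```

```text
inc [-0.0013  0.0024  0.2266] yaw -0.0001850997187687794 at [ 0.5365 -0.1667  0.1536] ang 7.544091850988231 F [ 0.058  -0.2119 -2.5273] w 0.4121738188953225 t 17.4 j6 -0.5655793818658763
```

send_rows(increments=[{"dx": -0.001,"dy": 0.002,"dz": 0.04,"yaw": 0,"claw": 1},{"dx": -0.001,"dy": 0.002,"dz": 0.09,"yaw": 0,"claw": 1},{"dx": -0.001,"dy": 0.002,"dz": 0.13,"yaw": 0,"claw": 1},{"dx": -0.001,"dy": 0.002,"dz": 0.155,"yaw": 0,"claw": 1},{"dx": -0.001,"dy": 0.002,"dz": 0.17,"yaw": 0,"claw": 1},{"dx": -0.001,"dy": 0.002,"dz": 0.17,"yaw": 0,"claw": 1}])

```text
time: 18.15
tool_pos: [0.538, -0.1673, 0.0688]
tool_rot: [-0.0, 0.659, 0.752, -0.0]
contact_force: [-0.9, -1.0, -1.9]
gripper_width: 0.412
grasp_force: 60.2
```

send_rows(increments=[{"dx": 0,"dy": 0,"dz": 0.01,"yaw": 0,"claw": 1},{"dx": 0,"dy": 0,"dz": 0.02,"yaw": 0,"claw": 1},{"dx": 0,"dy": 0,"dz": 0.03,"yaw": 0,"claw": 1},{"dx": 0,"dy": 0,"dz": 0.04,"yaw": 0,"claw": 1},{"dx": 0,"dy": 0,"dz": 0.046,"yaw": 0,"claw": 1},{"dx": 0,"dy": 0,"dz": 0.048,"yaw": 0,"claw": 1}])

```text
time: 18.9
tool_pos: [0.5379, -0.1674, 0.0448]
tool_rot: [-0.0, 0.659, 0.752, -0.0]
contact_force: [-0.2, 0.1, -1.7]
gripper_width: 0.411
grasp_force: 60.2
```

Free between the guides; the last few millimetres come next.

send_rows(increments=[{"dx": 0,"dy": 0,"dz": 0.003,"yaw": 0,"claw": 1},{"dx": 0,"dy": 0,"dz": 0.006,"yaw": 0,"claw": 1},{"dx": 0,"dy": 0,"dz": 0.008,"yaw": 0,"claw": 1},{"dx": 0,"dy": 0,"dz": 0.01,"yaw": 0,"claw": 1},{"dx": 0,"dy": 0,"dz": 0.01,"yaw": 0,"claw": 1}])

```text
time: 19.52
tool_pos: [0.5382, -0.1675, 0.0404]
tool_rot: [0.0, 0.659, 0.752, 0.0]
contact_force: [-0.8, 0.4, -0.5]
gripper_width: 0.413
grasp_force: 60.1
```

send_rows(increments=[{"dx": 0,"dy": 0,"dz": 0.001,"yaw": 0,"claw": 1},{"dx": 0,"dy": 0,"dz": 0.002,"yaw": 0,"claw": 1},{"dx": 0,"dy": 0,"dz": 0.002,"yaw": 0,"claw": 1}])

```text
time: 19.9
tool_pos: [0.5383, -0.1675, 0.0404]
tool_rot: [0.0, 0.659, 0.752, -0.0]
contact_force: [-2.8, 2.5, 5.8]
gripper_width: 0.415
grasp_force: 61.3
```

send_rows(increments=[{"dx": 0,"dy": 0,"dz": 0,"yaw": 0,"claw": -1},{"dx": 0,"dy": 0,"dz": 0,"yaw": 0,"claw": -1},{"dx": 0,"dy": 0,"dz": 0,"yaw": 0,"claw": -1},{"dx": 0,"dy": 0,"dz": -0.01,"yaw": 0,"claw": -1},{"dx": 0,"dy": 0,"dz": -0.06,"yaw": 0,"claw": -1},{"dx": 0,"dy": 0,"dz": -0.15,"yaw": 0,"claw": -1},{"dx": 0,"dy": 0,"dz": -0.23,"yaw": 0,"claw": -1},{"dx": 0.1,"dy": 0,"dz": -0.23,"yaw": 0,"claw": -1},{"dx": 0.22,"dy": 0,"dz": -0.23,"yaw": 0,"claw": -1},{"dx": 0.31,"dy": 0,"dz": -0.23,"yaw": 0,"claw": -1},{"dx": 0.31,"dy": 0,"dz": -0.23,"yaw": 0,"claw": -1}])

```text
time: 21.28
tool_pos: [0.5172, -0.0114, 0.1544]
tool_rot: [0.0, 0.657, 0.754, 0.0]
contact_force: [-0.5, -0.7, 0.4]
gripper_width: 1.0
grasp_force: 0.0
```

```bash
python3 - <<'E'
from h import *
mv(.5176,-.0134,.030,7.56)
t=manip.grab_frame('top')[:,:,::-1].copy();cv2.imwrite('pics/t6.png',t)
hsv=cv2.cvtColor(t,cv2.COLOR_BGR2HSV);o=(hsv[...,0]<20)&(hsv[...,1]>130)&(hsv[...,2]>80);o[:,:385]=0;o[:,470:]=0;o[:160]=0;o[240:]=0
for b in blobs(o,8):
    q=onz('top',[b[1]],.079)[0,:2]-NO;print(b[0],b[1],q@NX,q@NY)
E
```

```text
inc [-0.0042  0.0001  0.2489] yaw 0.002880179177747893 at [ 0.5172 -0.0114  0.1544] ang 7.807533166689615 F [-0.4938 -0.7441  0.3738] w 1.0004165091123374 t 21.275 j6 -0.30242627800541055
436 [417.11 186.46] -0.04100527364402058 0.008726830369221386
236 [395.42 176.2 ] -0.07876127509154966 0.032243721713592834
15 [386.4  184.73] -0.0975792908060988 0.01810754770472695
23 [432.3  184.78] -0.01215990481752428 0.008803681300607713
24 [433.33 194.12] -0.012739977985215556 -0.008811032512121533
104 [409.26 231.55] -0.06681562811119919 -0.07261348443592157
9 [410.22 223.22] -0.06302669742886371 -0.057645760759410074
```

The toggles sit at nest x -12 mm and y ±8.8 mm, so the breaker is straight and centred in the pocket. Next, grip the knob and push it home.

send_rows(increments=[{"dx": -0.004,"dy": 0,"dz": 0.06,"yaw": 0.003,"claw": -1},{"dx": -0.004,"dy": 0,"dz": 0.12,"yaw": 0.003,"claw": -1},{"dx": -0.004,"dy": 0,"dz": 0.18,"yaw": 0.003,"claw": -1},{"dx": -0.004,"dy": 0,"dz": 0.22,"yaw": 0.003,"claw": -1},{"dx": -0.004,"dy": 0,"dz": 0.248,"yaw": 0.003,"claw": -1},{"dx": -0.004,"dy": 0,"dz": 0.248,"yaw": 0.003,"claw": -1},{"dx": -0.004,"dy": 0,"dz": 0.248,"yaw": 0.003,"claw": 0},{"dx": -0.004,"dy": 0,"dz": 0.248,"yaw": 0.003,"claw": 1},{"dx": -0.004,"dy": 0,"dz": 0.248,"yaw": 0.003,"claw": 1},{"dx": -0.004,"dy": 0,"dz": 0.248,"yaw": 0.003,"claw": 1},{"dx": -0.004,"dy": 0,"dz": 0.248,"yaw": 0.003,"claw": 1},{"dx": -0.004,"dy": 0,"dz": 0.248,"yaw": 0.003,"claw": 1}])

```text
time: 22.82
tool_pos: [0.518, -0.0159, 0.0312]
tool_rot: [-0.0, 0.66, 0.751, -0.0]
contact_force: [-2.9, -0.4, 5.6]
gripper_width: 0.333
grasp_force: 58.9
```

send_rows(increments=[{"dx": -0.006,"dy": 0,"dz": 0,"yaw": 0,"claw": 1},{"dx": -0.014,"dy": 0,"dz": 0,"yaw": 0,"claw": 1},{"dx": -0.022,"dy": 0,"dz": 0,"yaw": 0,"claw": 1},{"dx": -0.03,"dy": 0,"dz": 0,"yaw": 0,"claw": 1},{"dx": -0.038,"dy": 0,"dz": 0,"yaw": 0,"claw": 1},{"dx": -0.046,"dy": 0,"dz": 0,"yaw": 0,"claw": 1},{"dx": -0.054,"dy": 0,"dz": 0,"yaw": 0,"claw": 1},{"dx": -0.06,"dy": 0,"dz": 0,"yaw": 0,"claw": 1},{"dx": -0.064,"dy": 0,"dz": 0,"yaw": 0,"claw": 1},{"dx": -0.064,"dy": 0,"dz": 0,"yaw": 0,"claw": 1},{"dx": -0.064,"dy": 0,"dz": 0,"yaw": 0,"claw": 1}])

```text
time: 24.2
tool_pos: [0.5219, -0.0457, 0.0312]
tool_rot: [-0.002, 0.661, 0.751, 0.001]
contact_force: [-4.1, 6.8, 7.8]
gripper_width: 0.334
grasp_force: 59.2
```

```bash
python3 -c "
from h import *
s=manip.state();print((s['tool_pos'][:2]-NO)@NX,(s['tool_pos'][:2]-NO)@NY, s['contact_force'][:2]@NX,s['gripper_width'])"
```

```text
-0.13182986446803954 0.0015447171383319756 -7.258843916101466 0.33375125394614497
```

send_rows(increments=[{"dx": -0.004,"dy": 0,"dz": 0,"yaw": 0,"claw": 1},{"dx": -0.006,"dy": 0,"dz": 0,"yaw": 0,"claw": 1},{"dx": -0.006,"dy": 0,"dz": 0,"yaw": 0,"claw": 1}])

```text
time: 24.58
tool_pos: [0.5219, -0.0457, 0.0312]
tool_rot: [-0.004, 0.661, 0.751, 0.003]
contact_force: [-4.8, 17.8, 10.3]
gripper_width: 0.337
grasp_force: 59.4
```

Hard stop, with no movement at 18 N. Release and retreat.

send_rows(increments=[{"dx": 0.006,"dy": 0,"dz": 0,"yaw": 0,"claw": 1},{"dx": 0.006,"dy": 0,"dz": 0,"yaw": 0,"claw": -1},{"dx": 0.006,"dy": 0,"dz": 0,"yaw": 0,"claw": -1},{"dx": 0.006,"dy": 0,"dz": 0,"yaw": 0,"claw": -1},{"dx": 0.006,"dy": 0,"dz": 0,"yaw": 0,"claw": -1},{"dx": 0.006,"dy": 0,"dz": -0.08,"yaw": 0,"claw": -1},{"dx": 0.006,"dy": 0,"dz": -0.18,"yaw": 0,"claw": -1},{"dx": 0.006,"dy": 0,"dz": -0.28,"yaw": 0,"claw": -1},{"dx": 0.1,"dy": -0.1,"dz": -0.32,"yaw": 0,"claw": -1},{"dx": 0.2,"dy": -0.2,"dz": -0.32,"yaw": 0,"claw": -1},{"dx": 0.25,"dy": -0.2,"dz": -0.32,"yaw": 0,"claw": -1},{"dx": 0.25,"dy": -0.2,"dz": -0.32,"yaw": 0,"claw": -1}])

```text
time: 26.08
tool_pos: [0.4064, 0.0621, 0.1903]
tool_rot: [0.0, 0.659, 0.752, 0.0]
contact_force: [0.3, 0.0, -0.5]
gripper_width: 1.008
grasp_force: 0.0
```

```bash
python3 - <<'E'
from h import *
s=manip.state();print(s['tool_pos'],s['contact_force'],s['time'])
t=manip.grab_frame('top')[:,:,::-1].copy();cv2.imwrite('pics/t7.png',t)
hsv=cv2.cvtColor(t,cv2.COLOR_BGR2HSV);o=(hsv[...,0]<20)&(hsv[...,1]>130)&(hsv[...,2]>80);o[:,:205]=0;o[:,470:]=0;o[:170]=0;o[225:]=0
for b in blobs(o,8):
    q=onz('top',[b[1]],.079)[0,:2]-NO;print(b[0],b[1],q@NX,q@NY)
k=t.max(2)<60;k[:,:355]=0;k[:,380:]=0;k[:180]=0;k[220:]=0
for b in blobs(k,15):
    q=onz('top',[b[1]],.05)[0,:2]-NO;print("knob",b[0],b[1],q@NX,q@NY)
E
```

```text
[0.4064 0.0621 0.1903] [ 0.2842  0.0047 -0.5121] 26.075
21 [214. 180.] -0.41423222082305305 0.0616507111554341
21 [225.24 185.62] -0.3941586181533095 0.04880151234883874
23 [436.52 183.78] -0.003966569715247246 0.00982276162297265
18 [259.67 193.17] -0.33185990119549025 0.027768090587754316
21 [437.76 193.19] -0.0041963990185485064 -0.007983322420549084
19 [271.21 198.89] -0.3116877903800846 0.014864758712025203
90 [250.9  218.23] -0.35206455239000795 -0.01666527238893578
239 [287.85 220.51] -0.2852176595083157 -0.028121558288212306
66 [351.45 220.5 ] -0.16977746199224408 -0.040753107167197884
46 [331.35 221.74] -0.20654118137759223 -0.038991850974097624
11 [319.64 223.45] -0.22812080134279444 -0.03977287304096047
knob 179 [366.59 198.54] -0.13411256929915666 0.0003198534253733919
```

```bash
python3 -c "
from plant import manip
print(manip.job_done())"
```

```text
the job is handed in; nothing more can be done
None
```

The job is handed in at 26 s: the double breaker is in the nest, toggles up, with the clamp pushed home over it, and the four slim breakers still stand in the tray; on the way the gripper brushed the column or print arm at about 7 N, so I set the breaker down on the bench and regrasped it by its sides.

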